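# Load the tray sealer for a seal check

### The job

The two empty sealing pots are due for a seal check in the drawer-type tray sealer. Set each pot upright into the die pocket of its own outline (the round pot in the round pocket, the square pot in the square one) so that its rim lies flat on the raised land all round, then push the drawer fully home. Leave the jar, the oil bottle, the groats pack and the apple punnet standing where they are.

Things in the scene. Friction and masses are not known exactly. Their poses are not given: they have to be found in the camera images.
- round_pot: empty black plastic pot, round, open side up, 32 mm tall, 30 g. Grip it by its outward rim: 66 mm across, 5 mm deep (27 to 32 mm above the underside). Below the rim the body tapers from 54 mm to 46 mm diameter at the foot; walls 1.5 mm. Stands on the bench. Origin: centre of its underside, z up. When seated, the origin is 27 mm below the pocket's point
- square_pot: the same pot in square form with rounded corners: rim 60 x 60 mm, body tapering from 48 mm to 40 mm square; 32 mm tall, rim 27 to 32 mm above the underside, 30 g. Stands on the bench. Origin: centre of its underside, z up, x and y at right angles to its sides; it fits any of four ways round. When seated, the origin is 27 mm below the pocket's point
- round_pocket (a point): round pocket, 57 mm diameter, open below, in the drawer's steel die plate (130 x 250 mm, top at 80 mm height). A raised land, 63 mm outer diameter, 8 mm high, rings its mouth; the pot's rim rests on it and overhangs it by 1.5 mm. Point: pocket centre at the land's top, 88 mm high; z up, x into the machine (the way the drawer closes), y from the square pocket to the round
- square_pocket (a point): square pocket, 51 x 51 mm, rounded corners, open below, in the same plate, 116 mm from the round one, with a land 57 x 57 mm outside and 8 mm high. Point: pocket centre at the land's top, 88 mm high; axes as the round pocket's, square to the sides. The drawer's front panel (top 91 mm high) is 75 mm from both pocket centres on the -x side
- drawer_handle (a point): middle of the steel bar handle on the drawer's white front panel: level bar 12 mm thick, 140 mm long, 66 mm above the bench, its centre line 40 mm in front of the panel; x into the machine (the way to push), y along the bar. Moves with the drawer. When shut, the bar is 52 mm in front of the machine's base (137 mm tall) and 82 mm in front of its head (taller)
- die_drawer (a joint): travel of the drawer of the tray sealer (white machine 300 mm wide at the robot's right, drawer towards the robot's left), in m: 0 fully home against its stop, growing as it is pulled out, at most 0.19; found 0.15 to 0.19 out. Runs level, takes about 3 N plus a little for speed, stays where it is left
- jar: glass jar of pickles with a metal lid, 86 mm in diameter, 125 mm tall; bystander. Origin: centre of its underside
- oil_bottle: bottle of oil, 80 mm in diameter, 270 mm tall; bystander. Origin: centre of its underside
- groats_pack: brown pack of groats, 67 x 105 mm, 193 mm tall; bystander. Origin: centre of its underside
- apple_punnet: clear punnet of apples, 115 x 165 mm, 70 mm tall; bystander. Origin: centre of its underside
Mind the look-alikes: they are no part of the job. What is shaped like the round_pot but green, purple or yellow is not meant.

How it is judged:
By the outcome, as a careful person would: the job done as asked, in the order asked, and still so for the second after the job is handed in, with the robot touching nothing.
It also fails if it takes over 72 s, if anything falls off the work surface, if the arm or the gripper's body presses on something with over 40 N, if the wrist force passes 120 N, or if a joint passes its speed limit or range.

### The arm

A 6-joint arm with a two-finger parallel gripper is mounted at the origin on the work surface. World frame = base frame: x ahead of the robot, y to its left, z up, the work surface at z = 0. Lengths are in m, angles in rad, forces in N, time in s.
With the tool pointing down it reaches from about 0.375 to 0.975 m from the base axis. Payload 3.8 kg.
Tool frame: the origin (TCP) lies midway between the tips of the shut fingers; the grasp point (between the pads) lies 19 mm behind it; z points along the fingers, y is the line along which they close (so a half turn about z gives the same grasp; the last joint's range is limited). The gripper opens to 88 mm and grips with 3 to 60 N. Pads are 18 mm wide; open, the fingers measure 123 mm over their backs; the gripper's body (75 mm by 187 mm) begins 45 mm behind the grasp point.
Start: joints at [-1.223, 0.264, 1.604, -0, 1.274, -0.037], TCP at [0.253, -0.626, 0.239] pointing down, gripper open.
Joint ranges: [-2.63, 2.63], [-0.94, 2.18], [0.31, 2.57], [-1.31, 4.45], [0, 2.66], [-2.55, 2.55]. Speed limits (rad/s): [2.57, 2.57, 3.14, 3.14, 3.14, 3.14].

### API

Orientations are given as a rotation vector (axis times angle).
In Python, from cell import manip, inverse_kinematics, cams, order gives the robot as it stands. Calls block until the motion is done:
- manip.move_pose(position, orientation): joint-space move of the TCP to a pose.
- manip.move_linear(position, rate=0.15, rot=None): straight line of the TCP; rot=None keeps the orientation; rate is the mean speed in m/s.
- manip.set_joints(angles): joint-space move.
- manip.set_gripper(opening, force=None): finger opening in m; force is the grip in N (None keeps the last); returns when the fingers have stopped.
- manip.dwell(seconds).
- inverse_kinematics(position, orientation): joint angles nearest the present ones, or None.
- manip.state(): the state.
- cams.capture(name): name is "side" or "top" or "wrist"; returns a dict with "image" (420x560x3 uint8, blue, green, red), "z_map" (420x560 float32, m along the optical axis (not along the pixel's ray), 0 where there is no reading), "intrinsics" (3x3 intrinsics, pixels), "k1" (the pictures are not rectified: a ray, as slopes to the right and down, at radius r is drawn at 1 + k1 r^2 times it, then the intrinsics apply), "position" and "orientation" of the camera in the world; the wrist camera has in their place "T_tool_cam" (4x4, takes a point from camera to tool coordinates, whose origin is the TCP and whose axes are the flange's). Camera axes: x right, y down, z forward; pixel columns grow to the right and rows downward; lengths in m; the calibration is good to about 2 mm. A picture is of the moment at which its call begins: read the wrist's pose just before it.
A pose or a line that the arm cannot do raises manip.IKError and nothing moves.
- order.close_job(): hands the job in; it is judged then, once.
The state is a dict: "clock": time; "joint_pos": joint angles; "joint_velocities": joint speeds; "tau": joint torques, N m; "tool_pos": TCP position; "tcp_rot": TCP orientation; "contact_force": force on the tool from outside, world axes, zero at the start; "moment": the same for the moment, N m; "gripper_width": finger opening in m; "grasp_force": force on a finger pad.
Only numpy, scipy, OpenCV 4.12 (cv2) and the standard library are available. Lean on these libraries where they do the work, as an engineer would, in place of code of your own. Each camera call takes 0.05 s, during which the arm holds its last target. There are 200 camera calls.

## Working session

There is one attempt and no reset: what is moved stays moved. The work goes in short steps, each a Python script; the robot and the scene stay as the last script left them, time stands still between calls to the robot, and variables do not carry over. Pictures are saved under pics/ and viewed, at most 12 in all, crops included, and the job is handed in when it is done.

```bash
ls; mkdir -p pics; cat > h.py <<'E'
import numpy as np, cv2
from scipy.spatial.transform import Rotation as R
from cell import manip, inverse_kinematics, cams, order
def Rm(o):
    o=np.asarray(o,float)
    if o.shape==(3,3): return o
    return (R.from_quat(o) if o.size==4 else R.from_rotvec(o)).as_matrix()
def cam(n):
    s=manip.state(); c=cams.capture(n)
    if n=='wrist':
        T=np.eye(4);T[:3,:3]=Rm(s['tcp_rot']);T[:3,3]=s['tool_pos'];T=T@np.array(c['T_tool_cam'])
        c['Rw'],c['t']=T[:3,:3],T[:3,3]
    else: c['Rw'],c['t']=Rm(c['orientation']),np.array(c['position'])
    return c
def rays(c,uv):
    K=np.array(c['intrinsics']); k=c['k1']
    return cv2.undistortPoints(np.asarray(uv,float).reshape(-1,1,2),K,np.array([k,0,0,0,0.]),).reshape(-1,2)
def plane(c,uv,z):
    p=rays(c,uv); d=np.c_[p,np.ones(len(p))]@c['Rw'].T
    return c['t']+d*((z-c['t'][2])/d[:,2])[:,None]
def cloud(c):
    h,w=c['z_map'].shape; u,v=np.meshgrid(np.arange(w),np.arange(h))
    p=rays(c,np.c_[u.ravel(),v.ravel()]); z=c['z_map'].ravel()
    P=(np.c_[p,np.ones(len(p))]*z[:,None])@c['Rw'].T+c['t']; P[z==0]=np.nan
    return P.reshape(h,w,3)
E
python3 - <<'E'
from h import *
import pickle
for n in ['top','side']:
    c=cam(n); cv2.imwrite(f'pics/{n}0.png',c['image']); pickle.dump(c,open(f'{n}0.pkl','wb'))
    print(n,c['t'],c['orientation'],c['intrinsics'],c['k1'])
print(manip.state())
E
```

```text
pics
top [0.29299034 0.06559069 1.67458543] [-2.10357399  2.15312705 -0.17268351] [[535.43927488   0.         277.99758812]
 [  0.         535.43927488 211.76079726]
 [  0.           0.           1.        ]] -0.07456497432954942
side [0.41005044 0.47240545 1.34703819] [-0.54669139  2.99221536 -0.48309196] [[463.43226597   0.         279.94340379]
 [  0.         463.43226597 209.15395425]
 [  0.           0.           1.        ]] -0.1344075584635528
{'clock': 0.1, 'joint_pos': array([-1.22292629e+00,  2.64684748e-01,  1.60521874e+00, -6.13315551e-06,
        1.27368724e+00, -3.69206495e-02]), 'joint_velocities': array([ 0.00212297, -0.00197135, -0.0015416 , -0.00041212, -0.00011577,
       -0.00054026]), 'tau': array([ 6.47582019e-04, -5.03616571e+01, -3.58070576e+01,  7.30487262e-02,
        2.32940493e-02, -4.47828825e-05]), 'tool_pos': array([ 0.25314001, -0.62505582,  0.23751792]), 'tcp_rot': array([-3.08169001e+00, -6.00331283e-01,  4.94789888e-04]), 'contact_force': array([ 0.18782276,  0.8450567 , -0.66457619]), 'moment': array([-0.0710636 , -0.02922725, -0.04081919]), 'grasp_force': 0.0, 'gripper_width': 0.0883470093410916}
```

View pics/top0.png

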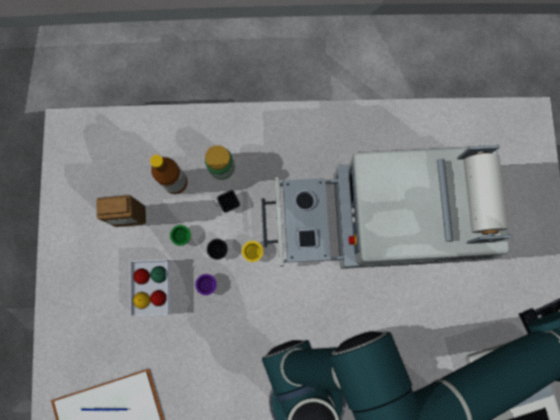

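View pics/side0.png

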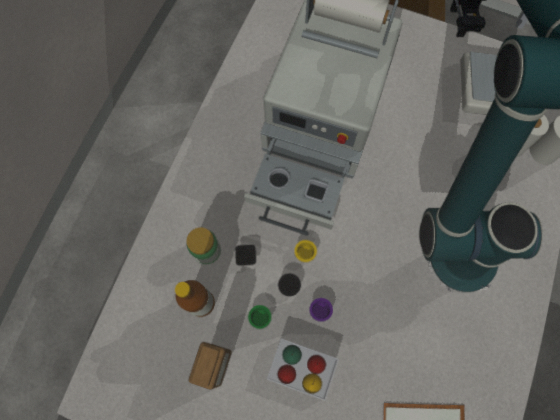

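Top view: square black pot (228,201) and round black pot (217,249). The look-alikes are green (180,235), yellow (252,251) and purple (206,284). The round pocket is at (305,200), the square pocket at (307,238), and the handle bar is near column 264. Both targets are the only black pots. I'll confirm that in a crop and measure.

```bash
python3 - <<'E'
from h import *
import pickle
c=pickle.load(open('top0.pkl','rb'))
im=c['image']; cv2.imwrite('pics/crop0.png',cv2.resize(im[150:300,120:345],None,fx=3.5,fy=3.5,interpolation=cv2.INTER_CUBIC))
m=(im.max(2)<50).astype(np.uint8); n,_,st,ce=cv2.connectedComponentsWithStats(m)
for i in range(1,n):
    if st[i,4]>60 and 120<ce[i][0]<345 and 140<ce[i][1]<310: print(ce[i],st[i],plane(c,[ce[i]],.03),plane(c,[ce[i]],.088))
for nm,uv,z in [('jar',(216,155),.125),('bottle',(157,161),.27),('green',(180,235),.03),('yel',(252,251),.03),('pur',(206,284),.03),('pack',(120,205),.19),('panel t',(279,180),.091),('panel b',(283,263),.091)]: print(nm,plane(c,[uv],z))
E
```

```text
[228.13851351 200.88513514] [218 191  21  21 296] [[0.61451628 0.23191058 0.03      ]] [[0.60317694 0.22604493 0.088     ]]
[304.29834254 200.20441989] [297 193  16  15 181] [[ 0.61084667 -0.0065369   0.03      ]] [[ 0.59963676 -0.00399316  0.088     ]]
[137.66165414 212.18421053] [129 199  17  26 266] [[0.58548813 0.5172859  0.03      ]] [[0.57517254 0.50135586 0.088     ]]
[306.80107527 238.22580645] [300 231  15  15 186] [[ 0.49106584 -0.01060546  0.03      ]] [[ 0.48408026 -0.00791823  0.088     ]]
[216.93150685 248.83219178] [208 240  19  19 292] [[0.46461313 0.26763405 0.03      ]] [[0.45856047 0.26050854 0.088     ]]
jar [[0.73709176 0.2580063  0.125     ]]
bottle [[0.6831538 0.4014467 0.27     ]]
green [[0.51027504 0.38264637 0.03      ]]
yel [[0.45546022 0.15934985 0.03      ]]
pur [[0.3573711  0.30168552 0.03      ]]
pack [[0.57903406 0.52479519 0.19      ]]
panel t [[0.66331073 0.07088465 0.091     ]]
panel b [[0.41175472 0.06477488 0.091     ]]
```

View pics/crop0.png

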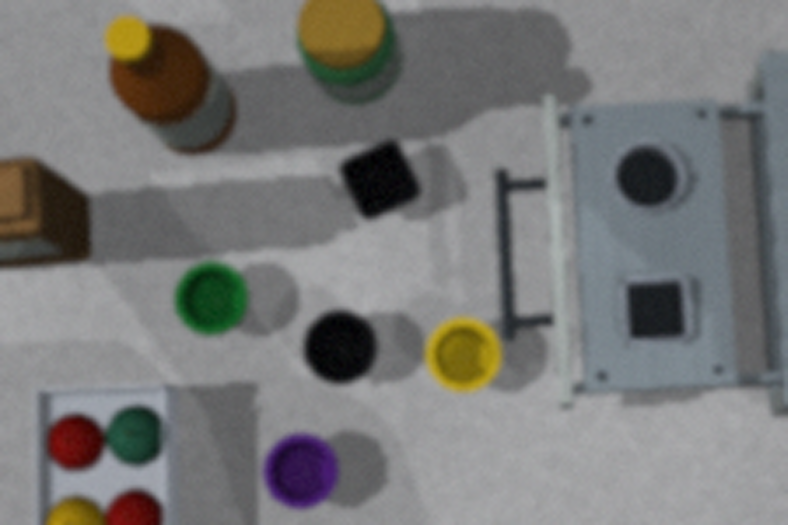

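Crop confirms it: the round black pot is at crop (340,346) and the square black pot, turned about 20°, is at (380,178). Their neighbours are green, yellow and purple. Next I get wrist-camera views for precision, after checking machine heights.

```bash
cat >> h.py <<'E'
def rot(a): return (R.from_euler('z',a)*R.from_euler('x',np.pi)).as_rotvec()
E
python3 - <<'E'
from h import *
import pickle
c=pickle.load(open('top0.pkl','rb')); P=cloud(c)
s=P[140:270,270:515,2]; print('machine max z',np.nanmax(s),np.nanpercentile(s,99))
w=cams.capture('wrist'); print(w['T_tool_cam'],w['intrinsics'],w['k1'])
manip.move_linear([0.253,-0.626,0.45],rate=.3)
manip.move_pose([0.54,0.02,0.42],rot(np.pi/2)); st=manip.state(); print(st['clock'],st['joint_pos'],st['tool_pos'])
c=cam('wrist'); cv2.imwrite('pics/w1.png',c['image']); pickle.dump(c,open('w1.pkl','wb'))
E
```

```text
machine max z 0.39410300130267717 0.38818434938943797
[[ 8.66566099e-04 -9.52366405e-01 -3.04954883e-01  7.91189628e-02]
 [ 9.99999368e-01  6.06899331e-04  9.46287579e-04  3.38469919e-04]
 [-7.16135585e-04 -3.04955510e-01  9.52366329e-01 -1.45929988e-01]
 [ 0.00000000e+00  0.00000000e+00  0.00000000e+00  1.00000000e+00]] [[364.19355854   0.         280.16650745]
 [  0.         364.19355854 210.38559276]
 [  0.           0.           1.        ]] -0.007636827216537447
3.5167 [-1.02713837e-02 -5.13437241e-02  1.62464017e+00 -2.59947764e-04
  1.56816498e+00 -9.08450670e-03] [0.54018931 0.01926417 0.42003574]
```

View pics/w1.png

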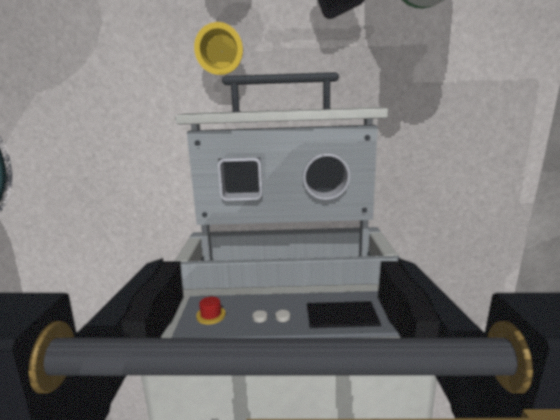

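The wrist view shows the square pocket at (240,178), the round pocket at (326,175) and the handle bar at (280,77). I go closer and take the pockets and both pots with the same relative geometry, so calibration errors cancel.

```bash
python3 - <<'E'
from h import *
import pickle
def shot(n):
    manip.dwell(.15); c=cam('wrist'); pickle.dump(c,open(n+'.pkl','wb')); return c['image']
manip.move_linear([0.54,0.015,0.25],rate=.3); a=shot('pk')
manip.move_linear([0.465,0.288,0.25],rate=.4)
manip.move_linear([0.465,0.288,0.194],rate=.3); b=shot('rp')
manip.move_linear([0.6145,0.252,0.194],rate=.3); d=shot('sp')
print(manip.state()['clock'],manip.state()['tool_pos'])
cv2.imwrite('pics/three.png',np.hstack([cv2.resize(x[:,60:500],None,fx=.6,fy=.6) for x in (a,b,d)]))
E
```

```text
6.7417 [0.61293279 0.25267043 0.19422349]
```

View pics/three.png

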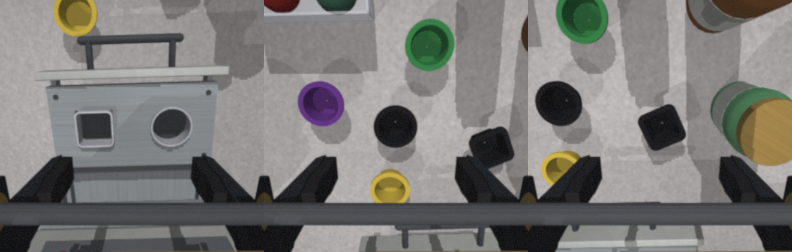

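```bash
cat > meas.py <<'E'
from h import *
import pickle
def blobs(c,m,z,near,rad=0.05):
    cs,_=cv2.findContours(m.astype(np.uint8),cv2.RETR_EXTERNAL,cv2.CHAIN_APPROX_NONE); out=[]
    for q in cs:
        if cv2.contourArea(q)<400: continue
        P=plane(c,q.reshape(-1,2),z)[:,:2]
        (x,y),r=cv2.minEnclosingCircle((P*1000).astype(np.float32))
        if np.hypot(x/1000-near[0],y/1000-near[1])<rad:
            e=cv2.fitEllipse((P*1000).astype(np.float32)); k=cv2.minAreaRect((P*1000).astype(np.float32))
            out.append((e,k)); print(np.round(e[0],1),np.round(e[1],1),'| rect',np.round(k[0],1),np.round(k[1],1),round(k[2],1))
    return out
E
python3 - <<'E'
from meas import *
L=lambda n:pickle.load(open(n+'.pkl','rb'))
for n,near in(('rp',(.465,.268)),('sp',(.6145,.232))):
    c=L(n); g=c['image'].max(2); print(n,c['t'])
    for t in(40,55,70): blobs(c,g<t,.031,near)
c=L('pk'); g=c['image'].min(2); m=c['image'].max(2)
print('row vals',g[215,110:240:3]); 
for near in((.6,-.005),(.484,-.008)):
    print('hole'); 
    for t in(60,80,100): blobs(c,m<t,.088,near)
    print('land')
    for t in(165,180,195): blobs(c,g>t,.088,near)
cv2.imwrite('pics/pk.png',cv2.resize(c['image'][150:280,140:440],None,fx=2.6,fy=2.6,interpolation=cv2.INTER_CUBIC))
E
```

```text
rp [0.46674411 0.36614956 0.34231514]
[466. 266.] [60.8 62.5] | rect [466.3 266. ] [63.2 61.3] 89.9
[466.  265.9] [62.3 63.8] | rect [465.8 266. ] [63.2 62.2] 89.9
[466.  265.8] [62.9 64.8] | rect [466.3 265.9] [65.2 62.9] 88.2
sp [0.61321148 0.33129055 0.34006834]
[615.4 229.5] [63.2 64.3] | rect [615.3 229.6] [56.7 57.7] 24.7
[615.5 229.6] [64.5 66.2] | rect [615.3 229.5] [57.9 59.1] 23.8
[615.4 229.5] [65.2 67.1] | rect [615.2 229.4] [58.7 60. ] 24.1
row vals [170 165 168 167 164 171 174 174 180 174 168 170 156 138 139 137 137 138
 136 140 138 139 137 140 138 151 146  76  73  48  41  48  48  42  49  49
  47  45  44  49  45  46  48  44]
hole
[599.3  -1.2] [38.7 48.9] | rect [598.9  -0.9] [40.1 47.3] 89.9
[600.6  -2.4] [42.  53.2] | rect [599.4  -2.4] [52.4 43.3] 34.1
[601.1  -2.7] [43.6 55.3] | rect [600.1  -2.2] [54.7 44.1] 21.6
land
hole
[488.7  -5.6] [41.6 48.5] | rect [488.7  -5.7] [42.  37.1] 1.6
[487.2  -6.2] [43.4 52.8] | rect [486.2  -6. ] [48.2 38.6] 1.8
[485.4  -6.9] [45.5 58.2] | rect [486.1  -8.6] [49.5 44.3] 2.1
land
[ 725.3 -106.1] [291.1 789.6] | rect [486.1  68.3] [345.2 167.8] 27.3
```

View pics/pk.png

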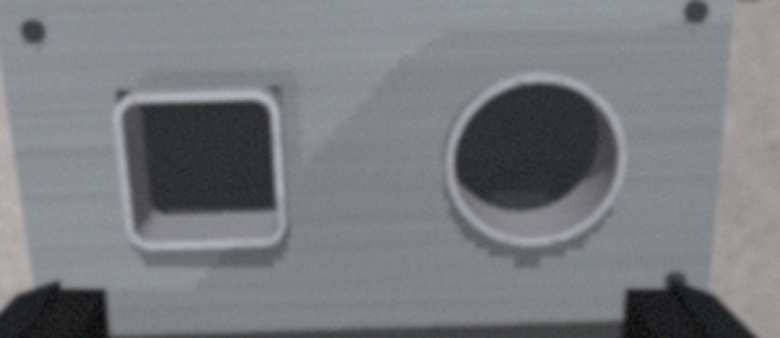

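```bash
python3 - <<'E'
from meas import *
c=pickle.load(open('pk.pkl','rb')); im=cv2.GaussianBlur(c['image'],(3,3),0).astype(int)
print(im[210,304:322].tolist()); print(im[170:184,345].tolist())
d=im[...,2]*2-im[...,1]-im[...,0]+0
for t in(-12,-6,0):
  print(t)
  for lo in (125,150):
    m=((d>t)&(im.min(2)>lo)).astype(np.uint8)
    k=np.zeros_like(m); k[172:256,175:390]=m[172:256,175:390]
    cv2.imwrite('pics/mask.png',k*255)
    for near in((.6,-.005),(.484,-.008)): blobs(c,k,.088,near)
E
```

```text
[[134, 131, 127], [135, 131, 127], [136, 132, 128], [136, 132, 127], [134, 130, 125], [130, 126, 122], [129, 125, 123], [140, 135, 133], [154, 148, 146], [153, 147, 146], [131, 126, 125], [96, 92, 90], [67, 64, 61], [54, 52, 49], [52, 49, 46], [52, 48, 46], [52, 49, 47], [52, 49, 47]]
[[142, 139, 134], [140, 136, 132], [139, 135, 131], [139, 135, 131], [139, 135, 131], [139, 134, 131], [142, 137, 134], [150, 145, 143], [163, 156, 155], [170, 164, 163], [162, 156, 155], [136, 130, 129], [98, 93, 93], [66, 63, 62]]
-12
[599.7  -5.9] [65.9 81.1] | rect [600.7  -3.3] [70.3 82.9] 72.5
[486.   -9.2] [66.1 68.6] | rect [486.3  -7.4] [70.6 63.7] 83.6
-6
0
```

```bash
cat >> meas.py <<'E'
def val(c,P):
    P=np.atleast_2d(P); Rc=c['Rw'].T; q=cv2.projectPoints(P,cv2.Rodrigues(Rc)[0],-Rc@c['t'],np.array(c['intrinsics']),np.array([c['k1'],0,0,0,0.]))[0].reshape(-1,2)
    g=cv2.GaussianBlur(c['image'].max(2),(3,3),0).astype(np.float32)
    return cv2.remap(g,q[:,0].astype(np.float32),q[:,1].astype(np.float32),cv2.INTER_CUBIC).ravel()
def peak(c,p,n,r0,w=.006):
    r=np.linspace(r0-w,r0+w,41); Q=np.array([[*(p+n*x),.088] for x in r]); v=val(c,Q); b=v-np.quantile(v,.6); b[b<0]=0
    i=v.argmax(); s=slice(max(0,i-5),i+6); return p+n*(r[s]@b[s]/b[s].sum())
def roundp(c,p):
    p=np.array(p)
    for _ in range(6):
        A=np.array([peak(c,p,np.array([np.cos(t),np.sin(t)]),.030) for t in np.arange(0,6.28,.1)])
        for k in range(3):
            M=np.c_[2*A,np.ones(len(A))]; s=np.linalg.lstsq(M,(A**2).sum(1),rcond=None)[0]; rr=np.sqrt(s[2]+s[:2]@s[:2]); e=abs(np.hypot(*(A-s[:2]).T)-rr); A=A[e<=np.quantile(e,.9)]
        p=s[:2]
    return p,rr,e.max()
def squarep(c,p,th):
    p=np.array(p)
    for _ in range(6):
        X=np.array([np.cos(th),np.sin(th)]);Y=np.array([-X[1],X[0]]); off={};an=[]
        for nm,n,t in(('x+',X,Y),('x-',-X,Y),('y+',Y,X),('y-',-Y,X)):
            A=np.array([peak(c,p+t*u,n,.027) for u in np.linspace(-.018,.018,19)])-p
            k=np.polyfit(A@t,A@n,1); e=abs(A@n-np.polyval(k,A@t)); A=A[e<=np.quantile(e,.8)]; k=np.polyfit(A@t,A@n,1); off[nm]=k[1]; an.append(-k[0]*(n[0]*t[1]-n[1]*t[0]) )
        p=p+X*(off['x+']-off['x-'])/2+Y*(off['y+']-off['y-'])/2; th+=np.median(an)*.7
    return p,th,off,an
E
python3 - <<'E'
from meas import *
c=pickle.load(open('pk.pkl','rb'))
a=roundp(c,(.6,-.008)); print(a)
b=squarep(c,(.484,-.012),.03); print(b)
v=a[0]-b[0]; print(np.hypot(*v),'axis',np.degrees(np.arctan2(v[1],v[0])))
# handle bar
m=c['image'].max(2)<75; m[100:]=0; blobs(c,m,.066,(.54,.11),.1)
m=c['image'].max(2)<75; cv2.imwrite('pics/m.png',m*255)
E
```

```text
(array([ 0.6019643 , -0.00701115]), np.float64(0.029974506494134596), np.float64(0.0002145673274071072))
(array([ 0.48585568, -0.01076419]), np.float64(0.030766242791806547), {'x+': np.float64(0.027382330953892177), 'x-': np.float64(0.027380467024375427), 'y+': np.float64(0.027027148538018495), 'y-': np.float64(0.02699156352706546)}, [np.float64(-0.0006329392171448504), np.float64(-9.646395351869586e-05), np.float64(-0.0015916059208050688), np.float64(0.008974834448712096)])
0.1161692557890986 axis 1.85135897694698
[541.7 103.5] [ 32.3 168.9] | rect [540.1 104.5] [149.5  33.2] 1.3[ WARN:0@11.432] global loadsave.cpp:1063 imwrite_ Unsupported depth image for selected encoder is fallbacked to CV_8U.
```

Pockets fitted (radius 29.97 mm, pitch 116.2 mm, axis 1.85°), which is accurate. Next I pick the round pot and place it.

```bash
cat >> meas.py <<'E'
G=.023; AX=np.radians(1.85)
def pick(p,a):
    manip.set_gripper(.088)
    manip.move_pose([*p,.12],rot(a)); manip.move_linear([*p,G],rate=.15); manip.dwell(.1)
    manip.set_gripper(.04,12); s=manip.state(); print('grip',s['gripper_width'],s['grasp_force'],s['tool_pos'])
    manip.move_linear([*p,.10],rate=.2); manip.move_linear([*p,.22],rate=.35); s=manip.state(); print('lift',s['gripper_width'],s['grasp_force'],s['clock'])
def fz():
    s=manip.state(); return np.round(np.r_[s['contact_force'],s['tool_pos']],4)
E
python3 - <<'E'
from meas import *
pick((.4660,.2659),np.pi/2+AX)
manip.move_pose([.602,-.007,.22],rot(np.pi/2+AX)); manip.dwell(.2); print(fz())
c=cam('wrist'); cv2.imwrite('pics/held.png',c['image'])
manip.move_linear([.602,-.007,.125],rate=.2); manip.dwell(.1); print(fz())
for z in(.105,.095,.090):
    manip.move_linear([.602,-.007,z],rate=.08); manip.dwell(.1); f=fz(); print(f)
    if abs(f[2])>15: break
print(manip.state()['clock'])
E
```

```text
grip 0.06610170295417554 12.000261896755546 [0.46633211 0.26613239 0.02358432]
lift 0.06564187221971315 11.999942539259791 10.0583
[ 0.2946 -0.2564 -0.2254  0.6018 -0.0056  0.2201]
[-0.5313 -0.6934  0.2546  0.6037 -0.007   0.1272]
[ 1.3431  0.7845 -0.618   0.6019 -0.007   0.1048]
[-1.2361 -0.1962 -0.0776  0.6019 -0.007   0.0948]
[-0.6057  0.0988 -0.1644  0.602  -0.007   0.0899]
13.425
```

View pics/held.png

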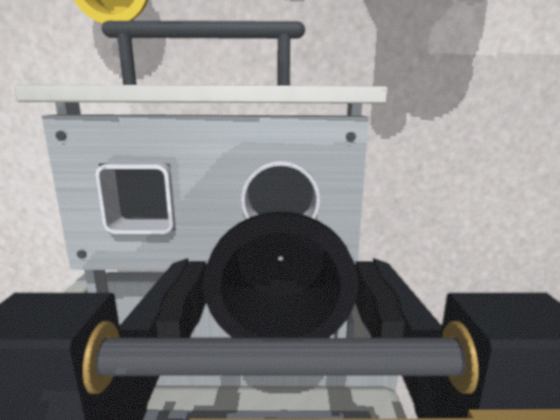

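The round pot is held level at (281,285), in line with the round pocket, and the descent met no contact. Seat and release it, then pick the square pot.

```bash
python3 - <<'E'
from meas import *
for z in(.087,.0845):
    manip.move_linear([.602,-.007,z],rate=.05); manip.dwell(.15); f=fz(); print(f)
    if abs(f[2])>12: break
manip.set_gripper(.088); manip.move_linear([.602,-.007,.12],rate=.15)
manip.move_linear([.54,.015,.25],rate=.4); manip.dwell(.15); c=cam('wrist'); pickle.dump(c,open('v2.pkl','wb'))
cv2.imwrite('pics/v2.png',cv2.resize(c['image'][130:290,140:440],None,fx=2.6,fy=2.6))
m=c['image'].max(2)
for t in(40,55,70): blobs(c,m<t,.0925,(.602,-.007),.03)
P=cloud(c)[170:255,305:390]; print('clock',manip.state()['clock'])
E
```

```text
[ 0.0431  0.0754 -0.8782  0.602  -0.007   0.087 ]
[ 0.3266  0.392   1.8335  0.6022 -0.007   0.0846]
[602.   -6.9] [61.8 63.3] | rect [602.2  -6.6] [62.5 62.5] 2.0
[602.  -7.] [63.1 64.6] | rect [602.1  -6.7] [63.8 64.4] 2.0
[602.   -7.1] [63.9 65.5] | rect [602.3  -7.1] [64.4 65.3] 2.0
clock 15.8333
```

View pics/v2.png

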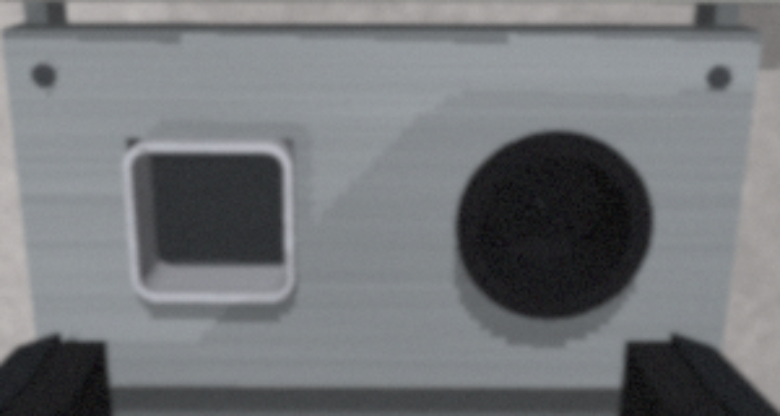

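Round pot is seated: its rim centre measures (602.0,-7.0) mm, the same as the pocket. Next I pick the square pot, rotate it to the placing yaw and check its held offset.

```bash
python3 - <<'E'
from meas import *
c=pickle.load(open('v2.pkl','rb')); b=squarep(c,(.4859,-.0108),.03); print(b[:2])
p=(.6153,.2295)
pick(p,np.radians(24.1))
manip.move_pose([.55,.2,.22],rot(np.pi/2+AX)); manip.dwell(.2); f=fz(); print(f)
c=cam('wrist'); pickle.dump(c,open('h2.pkl','wb')); cv2.imwrite('pics/h2.png',c['image'])
g=cv2.GaussianBlur(c['image'].max(2),(3,3),0)
tp=f[3:]
for u in(250,265,280,295,310):
    v=np.where((g[150:280,u]<75))[0]; 
    if len(v): q=plane(c,[(u,150+v[0])],tp[2]+.009)[0]; print(u,150+v[0],(R.from_euler('z',-(np.pi/2+AX)).apply(q-tp))*1000)
print(manip.state()['clock'])
E
```

```text
(array([ 0.48584369, -0.0107015 ]), np.float64(0.028850670840184844))
grip 0.06002322743481503 11.999980062246323 [0.61545318 0.22958458 0.023334  ]
lift 0.059262905057632986 11.999844163656235 19.8667
[ 0.2819 -0.0498  0.1445  0.55    0.2001  0.2196]
250 220 [30.73246788 11.66548379  9.        ]
265 220 [30.73872619  5.69305863  9.        ]
280 220 [30.74487821 -0.27815886  9.        ]
295 220 [30.75092447 -6.24863712  9.        ]
310 220 [ 30.75686542 -12.21884431   9.        ]
21.2167
```

View pics/h2.png

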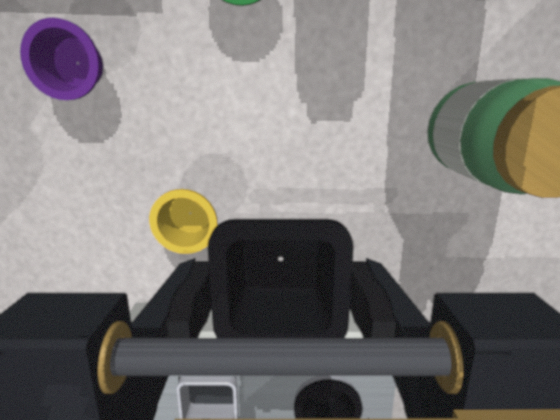

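Square pot is held straight, its front rim edge at row 220 all along, with an offset of about +0.5 mm in tool x. Place it.

```bash
python3 - <<'E'
from meas import *
p=[.4859,-.0112]
manip.move_linear([*p,.22],rate=.35); manip.dwell(.1); manip.move_linear([*p,.125],rate=.2); manip.dwell(.1); print(fz())
ok=True
for z in(.105,.095,.087,.0845):
    manip.move_linear([*p,z],rate=.06); manip.dwell(.12); f=fz(); print(f)
    if abs(f[2])>12 and z>.085: ok=False; break
if ok:
    manip.set_gripper(.088); manip.move_linear([*p,.12],rate=.15)
    manip.move_linear([.54,.015,.25],rate=.4); manip.dwell(.15); c=cam('wrist'); pickle.dump(c,open('v3.pkl','wb'))
    cv2.imwrite('pics/v3.png',cv2.resize(c['image'][0:290,100:440],None,fx=2,fy=2))
    m=c['image'].max(2)
    for n in((.602,-.007),(.486,-.011)):
        for t in(55,70): blobs(c,m<t,.0925,n,.03)
    for v in range(20,60,40): pass
    k=(m<75); k[100:]=0; blobs(c,k,.066,(.54,.11),.1)
print('clock',manip.state()['clock'])
E
```

```text
[-0.5719  0.3515 -0.3966  0.4876 -0.0109  0.1267]
[-0.0861 -0.8526 -1.2175  0.486  -0.0113  0.1051]
[-0.1859 -0.893  -0.8769  0.4858 -0.0112  0.0949]
[-0.5531 -0.1447 -0.8426  0.4858 -0.0112  0.0869]
[ 0.2575  0.4427  0.7167  0.4859 -0.0112  0.0845]
[602.  -7.] [62.9 64.4] | rect [601.8  -7.2] [63.5 64.6] 44.9
[602.   -7.1] [63.8 65.4] | rect [602.1  -7. ] [63.8 65.5] 3.7
[486.4 -11.2] [65.1 66.6] | rect [486.2 -11.4] [58.1 59.1] 2.0
[486.3 -11.3] [66.  67.1] | rect [486.3 -11.3] [59.  59.1] 2.1
[540.2 102.9] [ 30.2 167.6] | rect [540.4 103.6] [149.9  28.7] 2.2
clock 26.3
```

View pics/v3.png

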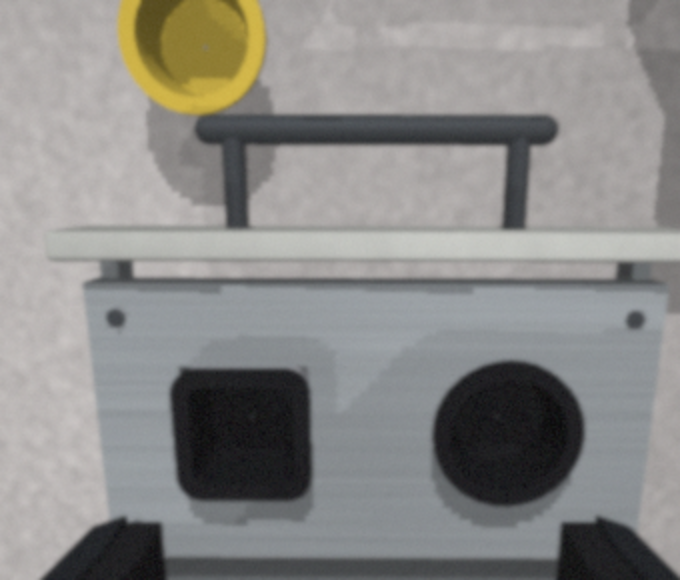

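Both pots are seated: rims measure (602.0,-7.0) and (486.3,-11.3) mm, within 0.5 mm of the pocket centres. The bar is near (380,129) in the crop, about (0.540,0.106) m. Close the fingers and push the bar.

```bash
python3 - <<'E'
from meas import *
X=np.array([np.sin(AX),-np.cos(AX)]); bar=np.array([.5403,.106])
manip.set_gripper(0.0); q=lambda s:[*(bar+X*s)]
manip.move_pose([*q(-.05),.17],rot(np.pi/2+AX)); manip.move_linear([*q(-.05),.052],rate=.2); manip.dwell(.2)
F=lambda: float(manip.state()['contact_force'][:2]@X)
f0=F(); print('f0',f0)
s=-.05; log=[]
manip.move_linear([*q(.06),.052],rate=.07); print(F()-f0); s=.06
manip.move_linear([*q(.115),.052],rate=.07); print(F()-f0); s=.115
while s<.19:
    s+=.003; manip.move_linear([*q(s),.052],rate=.05); manip.dwell(.05); f=F()-f0; log.append((round(s,3),round(f,1)))
    if f<-16: break
print(log,fz(),manip.state()['clock'])
E
```

```text
f0 0.8244945395844842
-1.3680022799034481
-1.3901043464205074
[(0.118, -0.4), (0.121, -1.8), (0.124, -1.7), (0.127, -1.3), (0.13, -0.7), (0.133, -1.4), (0.136, -1.6), (0.139, -1.0), (0.142, 0.0), (0.145, -0.7), (0.148, -10.1), (0.151, -20.5)] [ 1.1442 19.6851  3.0534  0.545  -0.0401  0.052 ] 35.4917
```

```bash
python3 - <<'E'
from meas import *
X=np.array([np.sin(AX),-np.cos(AX)]); bar=np.array([.5403,.106]); q=lambda s:[*(bar+X*s)]
manip.move_linear([*q(.09),.052],rate=.15); manip.move_linear([*q(.06),.2],rate=.3); manip.move_linear([.52,.24,.3],rate=.4); manip.dwell(.3)
c=cam('top'); s=cam('side'); pickle.dump((c,s),open('end.pkl','wb'))
a=cv2.resize(c['image'][130:310,100:400],(600,360)); b=cv2.resize(s['image'][60:400,180:400],(194,300))
o=np.zeros((360,794,3),np.uint8); o[:,:600]=a; o[:300,600:]=b; cv2.imwrite('pics/end.png',o)
for n,im,z in(('top',c,.066),('side',s,.066)):
    m=im['image'].max(2)<85; print(n); blobs(im,m,z,(.545,-.055),.06)
print(manip.state()['clock'])
E
```

```text
top
side
37.8
```

View pics/end.png

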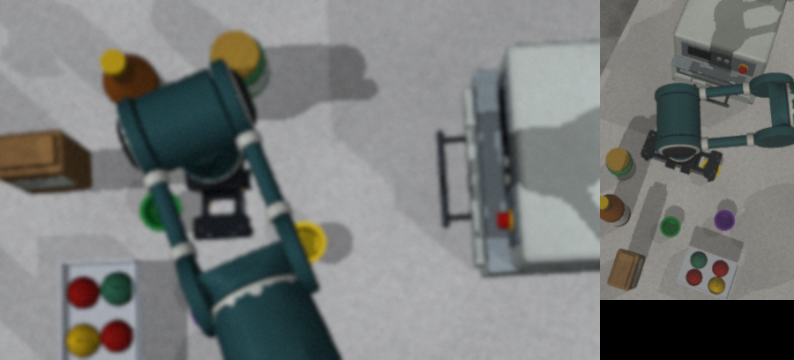

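The end view shows the drawer's front panel flush against the machine base, bar at crop (442,180), with the bystanders where they were and the robot clear. It came to a hard stop at 20 N. I hand it in.

```bash
python3 -c "
from h import *
print(order.close_job())"
```

```text
the job is handed in; nothing more can be done
None
```

Both pots were seated in their matching pockets to within 0.5 mm, the drawer was pushed home to a firm stop at about 20 N, no bystander was touched, and the job was handed in at about 38 s; no verdict came back.

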